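# Change the tube in a touch-run vortex mixer and hold it pressed

## Task

The vial standing in the mixer's cup is done: take it out and stand it in the empty well of the tube rack, then bring the tallest tube from the rack to the mixer in its place. Keeping it upright in the cup, press it down so that the spring-loaded cup sinks 6 mm, give or take 2 mm (halfway to its stop), keep it there for three seconds, and finish while still holding it pressed: do not let go. Keep both tubes upright and leave everything else where it is.

Things in the scene. Friction and masses are not known exactly. Their poses are not given: they have to be found in the camera images.
- mixer: Vortex mixer, fixed: a grey box 105 x 105 mm with a white top at 60 mm height, a round black collar (48 mm across, top 64 mm up) and over it, on the axis through the middle of the box, the rubber cup on a steel stem. Origin at the centre of its underside on the worktop, z up, x from the control panel (with a small knob) to the back.
- cup (a joint): Travel of the mixer's spring-loaded cup straight down, in m: 0 at rest (top), 0.012 at the stop. It needs 2.1 N to begin to move and 0.7 N more for each mm (about 6.3 N at 6 mm), and rises by itself when let go.
- cup_seat (a point): Centre of the cup's inner floor, on which a tube stands (82 mm above the worktop with the cup at rest; it sinks with the cup). The cup's rim lies 14 mm above it, 38 mm across outside; the bore is 20 mm across at the floor and widens to 30 mm at the rim.
- mid_vial: Capped vial of middle height, 14 mm in diameter and 50 mm tall, stands in the mixer's cup at the start (tubes fit loosely and may lean by up to 0.1 rad). Origin at the centre of its underside, z along its axis to the cap. Glass body up to 38 mm, above it a cap 12 mm across.
- tall_tube: The tallest tube: capped, 17 mm in diameter and 68 mm tall, about 25 g, stands upright in one of the rack's wells at the start. Origin at the centre of its underside, z along its axis to the cap. Body up to 52 mm, above it a cap 15 mm across.
- rack: Tube rack, fixed: a white plastic block 52 (x) x 158 (y) x 24 mm high with three round wells in a row along its y, 50 mm apart. Origin at the centre of its underside on the worktop, z up.
- well0 (a point): Centre of the floor of the rack's first (-y) well, 7 mm above the worktop. The well is round, 20.5 mm across, 17 mm deep with a small chamfer.
- well1 (a point): Centre of the floor of the rack's middle well, 7 mm above the worktop. The well is round, 20.5 mm across, 17 mm deep with a small chamfer.
- well2 (a point): Centre of the floor of the rack's third (+y) well, 7 mm above the worktop. The well is round, 20.5 mm across, 17 mm deep with a small chamfer.
- small_vial: Shortest capped vial, 15 mm in diameter and 41 mm tall, stands in another well of the rack: not part of the job, stays there. Origin at the centre of its underside.
- stopper: Black rubber stopper, 26 mm across and 24 mm high, standing behind the mixer: leave alone. Origin at the centre of its underside.
- forceps: Steel forceps, 120 mm long and 9 mm high, lying behind the rack: leave alone. Origin under its middle.
- tape: Roll of tape, 103 mm across and 25 mm high, lying behind the rack: leave alone. Origin at the centre of its underside.

How it is judged:
By the outcome, as a careful person would: the job done as asked, in the order asked, and still so for the second after the job is handed in, while the arm keeps its last pose, push and grip.
It also fails if it takes over 51 s, if anything falls off the work surface, if the arm or the gripper's body presses on something with over 40 N, if the wrist force passes 120 N, or if a joint passes its speed limit or range.

## Robot

A 7-joint arm with a two-finger parallel gripper is mounted at the origin on a cart in front of the work surface, level with it; the furniture and walls round the work are solid. World frame = base frame: x ahead of the robot, y to its left, z up, the work surface at z = 0. Lengths are in m, angles in rad, forces in N, time in s.
With the tool pointing down it reaches from about 0.4 to 0.85 m from the base axis. Payload 6.9 kg.
Tool frame: the origin (TCP) lies on the centre line of the jaws, within the pads' length; the fingertips stand 25 mm ahead of it and the grasp point (between the pads) lies 6 mm ahead of it; z points along the fingers, y is the line along which they close (so a half turn about z gives the same grasp; the last joint's range is limited). The gripper opens to 85 mm and grips with 20 to 120 N. Pads are 22 mm wide; open, the fingers measure 114 mm over their backs; the gripper's body (76 mm by 85 mm) begins 54 mm behind the grasp point. The pads swing forward as they close: fully open they stand 13 mm farther back than shut.
Start: joints at [-1.222, 0.507, -0.238, 1.5, 0.126, 1.149, -0.155], TCP at [0.151, 0.607, 0.256] pointing down, gripper open.
Joint ranges: [-3.08, 3.08], [-0.24, 2.05], [-1.43, 1.35], [0, 2.5], [-1.52, 4.66], [0.17, 1.96], [-2.89, 2.89]. Speed limits (rad/s): [2.39, 2.39, 3.14, 3.14, 3.14, 3.14, 3.14].

## Interface

Orientations are given as a unit quaternion [w, x, y, z].
In Python, from workcell import arm, vision gives the robot as it stands.
- The arm moves only by the tool move_arm, never from a script. Its argument "plan" is text: rows parted by semicolons, each of 7 numbers parted by spaces: the shift along the world's x, y, z in units of 0.04 m (1.0 is 0.04 m), then the turn, a rotation vector about the world's x, y, z in units of 0.1 rad (1.0 is 0.1 rad), then the closure, from 0 (fully open) to 1 (shut). In form: tx ty tz ax ay az claw; .... A call has 1 to 5 rows; each row shifts and turns the commanded pose from where the row before left it; what a row does not reach is not made up. A row lasts 1/12 s, in which the tool goes at most 41.7 mm and 7.16 degrees, less where a joint would pass 70% of its speed; a pose out of reach is approached as far as the arm can. A call with a number of a shift or a turn outside -1 to 1 is refused whole. A call with a gripper value outside its range is refused whole. The fingers move at their own pace and stop on an object; "squeeze" is the grip in N (left out, the last holds). Time passes only in rows, so rows that do not move let the fingers close. It gives the time, the measured TCP pose, the force, the opening and the grip force at its end, in the units of the state.
- arm.get_state(): the state, without advancing time (a new reading comes with each control period).
- vision.grab_frame(name): name is "side" or "top" or "wrist"; returns a dict with "pixels" (480x640x3 uint8, red, green, blue), "range_z" (480x640 float32, m along the optical axis (not along the pixel's ray), 0 where there is no reading), "K" (3x3 intrinsics, pixels), "R" (3x3) and "t" (3): a world point X has camera coordinates R X + t. Camera axes: x right, y down, z forward; pixel columns grow to the right and rows downward; lengths in m; the calibration is good to about 2 mm. The wrist camera is an equidistant fisheye: a pixel r from the principal point sees the ray r / f radians off the axis. A picture is of the moment at which its call begins.
- arm.close_job(): hands the job in; it is judged then, once.
The state is a dict: "clock": time; "joints": joint angles; "joint_velocities": joint speeds; "tau": joint torques, N m; "position": TCP position; "tcp_rot": TCP orientation; "force": force on the tool from outside, world axes, zero at the start; "torque": the same for the moment, N m; "grip_width": opening from 0.0 (shut) to 1.0 (fully open); "grasp_force": force on a finger pad.
Only numpy, scipy, OpenCV 4.12 (cv2) and the standard library are available. Lean on these libraries where they do the work, as an engineer would, in place of code of your own. Each camera call takes 0.05 s, during which the arm holds its last target. There are 200 camera calls.

## Working session

There is one attempt and no reset: what is moved stays moved. The work goes in short steps, Python scripts to look and compute and a tool call to move; the robot and the scene stay as the last step left them, time stands still between calls to the robot, and variables do not carry over. Pictures are saved under pics/ and viewed, at most 10 in all, crops included, and the job is handed in when it is done.

Besides the shell and the picture viewer there is one more tool, called after "Request:" by a JSON object that holds its "name" and its "arguments". move_arm: Moves the arm, as the interface text tells. Its arguments: {"type":"object","properties":{"plan":{"type":"string"},"squeeze":{"type":"number"}},"required":["plan"]}

```bash
mkdir -p pics; ls
python3 - <<'E'
from workcell import arm, vision
import cv2,numpy as np
s=arm.get_state();print({k:np.round(v,3).tolist() for k,v in s.items()})
for n in("top","side"):
    f=vision.grab_frame(n);cv2.imwrite(f"pics/{n}0.png",f["pixels"][:,:,::-1]);np.savez(f"{n}0.npz",**f);print(n,f["K"].tolist(),f["R"].round(4).tolist(),f["t"].round(4).tolist())
E
```

```text
pics
{'clock': 0.0, 'joints': [-1.221, 0.508, -0.238, 1.501, 0.126, 1.149, -0.155], 'joint_velocities': [-0.001, -0.001, 0.0, -0.001, 0.001, 0.0, -0.0], 'tau': [-0.0, -62.059, -2.186, -24.966, 0.013, 0.011, 0.0], 'position': [0.151, 0.606, 0.255], 'tcp_rot': [-0.0, 0.122, 0.993, -0.001], 'force': [0.264, -0.213, -0.699], 'torque': [0.022, 0.059, 0.024], 'grasp_force': 0.0, 'grip_width': 0.999}
top [[472.14529443557274, 0.0, 317.0925375930226], [0.0, 472.14529443557274, 232.31147884678052], [0.0, 0.0, 1.0]] [[-0.0075, -1.0, 0.0017], [-0.9901, 0.0072, -0.1401], [0.14, -0.0027, -0.9901]] [-0.0481, 0.5915, 0.8514]
side [[493.294919440395, 0.0, 318.32521892844255], [0.0, 493.294919440395, 242.13914909825976], [0.0, 0.0, 1.0]] [[-1.0, 0.0016, -0.0074], [0.007, 0.5514, -0.8342], [0.0027, -0.8343, -0.5514]] [0.5947, 0.0814, 0.8394]
```

View pics/top0.png

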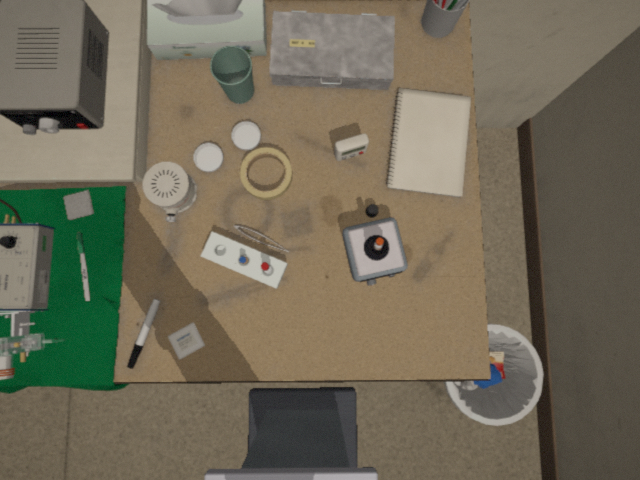

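View pics/side0.png

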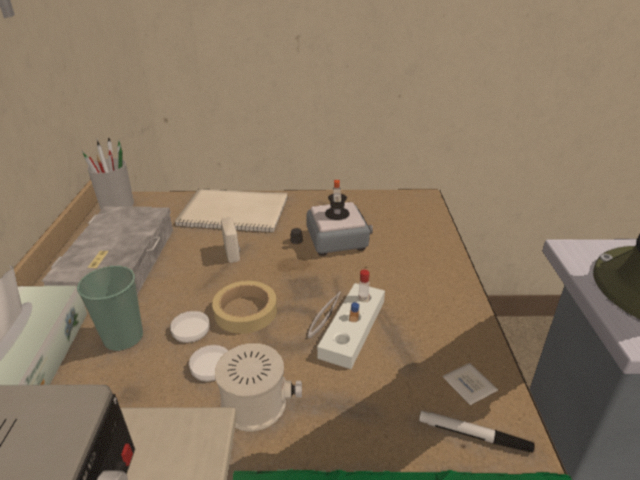

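```bash
cat > h.py <<'E'
import numpy as np,cv2
def ray(f,u,v):
    d=np.linalg.inv(f["K"])@[u,v,1.];R=f["R"];return -R.T@f["t"],R.T@d
def onz(f,u,v,z):
    o,d=ray(f,u,v);return o+d*(z-o[2])/d[2]
def tri(rs):
    A=0;b=0
    for o,d in rs:
        d=d/np.linalg.norm(d);P=np.eye(3)-np.outer(d,d);A=A+P;b=b+P@o
    return np.linalg.solve(A,b)
def blob(f,name,box):
    h=cv2.cvtColor(f["pixels"],cv2.COLOR_RGB2HSV).astype(int);H,S,V=h[...,0],h[...,1],h[...,2]
    m={"red":((H<4)|(H>170))&(S>140)&(V>70),"orange":((H>=3)&(H<14))&(S>165)&(V>90),"blue":(H>100)&(H<125)&(S>130)&(V>50)}[name]
    x0,y0,x1,y1=box;k=np.zeros(m.shape,bool);k[y0:y1,x0:x1]=1;ys,xs=np.where(m&k)
    return xs.mean(),ys.mean(),len(xs),xs.min(),xs.max(),ys.min(),ys.max()
E
python3 - <<'E'
from h import *
T=dict(np.load("top0.npz"));S=dict(np.load("side0.npz"))
for n,z,bt,bs in(("orange",.126,(360,225,395,262),(325,170,350,200)),("red",.067,(255,255,280,280),(350,260,380,290)),("blue",.042,(232,250,255,270),(345,295,365,325))):
    a=blob(T,n,bt);b=blob(S,n,bs)
    print(n,np.round(a,1),np.round(b,1),onz(T,a[0],a[1],z).round(4),onz(S,b[0],b[1],z).round(4),tri([ray(T,*a[:2]),ray(S,*b[:2])]).round(4))
P=T["pixels"];g=P.min(2)
m=np.zeros(g.shape,np.uint8);m[225:295,195:295]=(g[225:295,195:295]>150)*255
c=max(cv2.findContours(m,0,2)[0],key=cv2.contourArea);r=cv2.minAreaRect(c);print(r)
for p in cv2.boxPoints(r):print(onz(T,*p,.024).round(4))
pt=[onz(T,*p,.024)for p in [r[0]]];print(pt)
crops=[cv2.resize(P[220:300,190:290],(400,320),interpolation=2),cv2.resize(P[205:285,335:435],(400,320),interpolation=2)]
Q=S["pixels"];crops2=[cv2.resize(Q[265:375,300:400],(400,280+0),interpolation=2),cv2.resize(Q[170:270,290:390],(400,280),interpolation=2)]
cv2.imwrite("pics/c1.png",np.vstack([np.hstack(crops),np.hstack(crops2)])[:,:,::-1])
E
```

```text
orange [379.3 240.7  47.  376.  383.  237.  244. ] [336.5 183.   28.  335.  338.  180.  186. ] [ 0.5641 -0.1584  0.126 ] [ 0.5601 -0.1611  0.126 ] [ 0.562  -0.1579  0.1279]
red [264.6 266.   39.  262.  268.  263.  269. ] [364.1 275.5  73.  361.  368.  270.  281. ] [0.5264 0.0436 0.067 ] [0.5228 0.0413 0.067 ] [0.5247 0.0436 0.069 ]h.py:15: RuntimeWarning: Mean of empty slice.
  return xs.mean(),ys.mean(),len(xs),xs.min(),xs.max(),ys.min(),ys.max()
  ret = ret.dtype.type(ret / rcount)
Traceback (most recent call last):
  File "h.py", line 15, in blob
    return xs.mean(),ys.mean(),len(xs),xs.min(),xs.max(),ys.min(),ys.max()
                                       ~~~~~~^^
ValueError: zero-size array to reduction operation minimum which has no identity
```

Run:
```python
from h import *
T=dict(np.load("top0.npz"));S=dict(np.load("side0.npz"))
P=T["pixels"];g=P.min(2)
m=np.zeros(g.shape,np.uint8);m[225:295,195:295]=(g[225:295,195:295]>150)*255
c=max(cv2.findContours(m,0,2)[0],key=cv2.contourArea);r=cv2.minAreaRect(c);print(r)
for p in cv2.boxPoints(r):print(onz(T,*p,.024).round(4))
print(onz(T,*r[0],.024).round(4))
crops=[cv2.resize(P[220:300,190:290],(400,320),interpolation=2),cv2.resize(P[205:285,335:435],(400,320),interpolation=2)]
Q=S["pixels"];c2=[cv2.resize(Q[270:370,300:400],(400,280),interpolation=2),cv2.resize(Q[170:270,290:390],(400,280),interpolation=2)]
cv2.imwrite("pics/c1.png",np.vstack([np.hstack(crops),np.hstack(c2)])[:,:,::-1])
```

```text
((243.38015747070312, 259.2825012207031), (82.15494537353516, 27.338489532470703), 22.98871612548828)
[0.5498 0.1717 0.024 ]
[0.5984 0.1524 0.024 ]
[0.5354 0.0064 0.024 ]
[0.4877 0.0266 0.024 ]
[0.5426 0.0889 0.024 ]
```

View pics/c1.png

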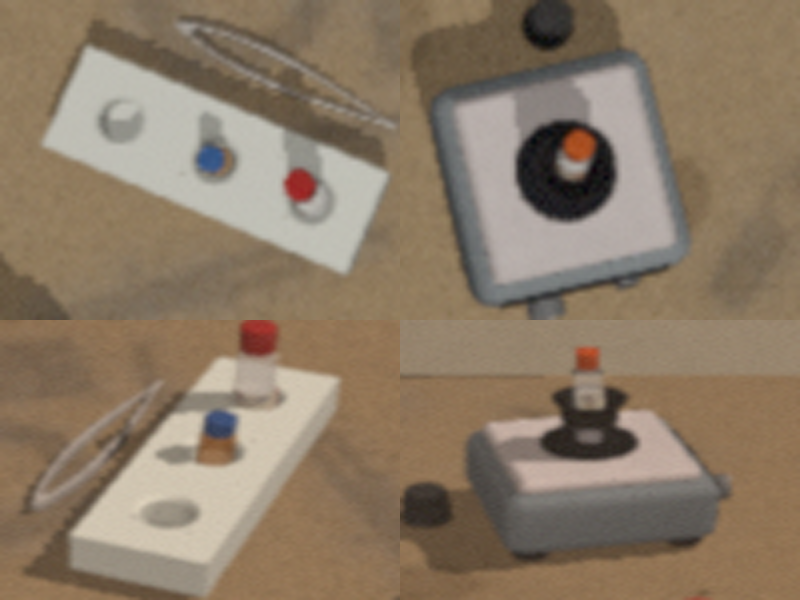

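Run:
```python
from h import *
T=dict(np.load("top0.npz"));S=dict(np.load("side0.npz"))
print("well2",onz(T,220.7,249.5,.024),onz(S,342.5,338.6,.024))
P=T["pixels"];g=P.max(2)
m=np.zeros(g.shape,np.uint8);m[230:265,358:398]=(g[230:265,358:398]<70)*255
c=max(cv2.findContours(m,0,2)[0],key=cv2.contourArea);e=cv2.fitEllipse(cv2.convexHull(c));print(e,onz(T,*e[0],.064))
m=np.zeros(g.shape,np.uint8);m[215:290,335:415]=(P[215:290,335:415].min(2)>150)*255
c=max(cv2.findContours(m,0,2)[0],key=cv2.contourArea);r=cv2.minAreaRect(c);print(r,onz(T,*r[0],.06))
# side: collar ellipse
Q=S["pixels"];g=Q.max(2);m=np.zeros(g.shape,np.uint8);m[206:222,322:355]=(g[206:222,322:355]<70)*255
ys,xs=np.where(m);print(xs.min(),xs.max(),ys.min(),ys.max());print(onz(S,(xs.min()+xs.max())/2,213.5,.064))
```

```text
well2 [0.56170821 0.13272277 0.024     ] [0.55969296 0.13513713 0.024     ]
((376.0272521972656, 246.9890899658203), (24.06718635559082, 24.451614379882812), 151.38063049316406) [ 0.56002126 -0.1603764   0.064     ]
((375.9520263671875, 248.525146484375), (45.957252502441406, 45.03810501098633), 76.32869720458984) [ 0.55761074 -0.16067864  0.06      ]
326 348 206 218
[ 0.55852727 -0.15646107  0.064     ]
```

Request:
{"name": "move_arm", "arguments": {"plan": "0.45 -0.9 0 0 0 -0.75 0; 0.45 -0.9 0 0 0 -0.75 0; 0.45 -0.9 0 0 0 -0.75 0; 0.45 -0.9 0 0 0 -0.75 0; 0.45 -0.9 0 0 0 -0.75 0", "squeeze": 30}}

```text
clock: 0.52
position: [0.2413, 0.4245, 0.2559]
tcp_rot: [-0.0, 0.306, 0.952, -0.0]
force: [0.7, 0.3, 0.9]
grip_width: 0.999
grasp_force: 0.0
```

Request:
{"name": "move_arm", "arguments": {"plan": "0.53 -0.95 0 0 0 -0.9 0; 0.53 -0.95 0 0 0 -0.9 0; 0.53 -0.95 0 0 0 -0.9 0; 0.53 -0.95 0 0 0 -0.9 0; 0.53 -0.95 0 0 0 -0.9 0"}}

```text
clock: 0.93
position: [0.3427, 0.2425, 0.2563]
tcp_rot: [-0.0, 0.511, 0.859, 0.0]
force: [1.1, -0.0, -0.1]
grip_width: 1.0
grasp_force: 0.0
```

Request:
{"name": "move_arm", "arguments": {"plan": "0.53 -0.95 0 0 0 -0.9 0.3; 0.53 -0.95 0 0 0 -0.9 0.3; 0.53 -0.95 0 0 0 -0.9 0.3; 0.53 -0.95 0 0 0 -0.9 0.3; 0.53 -0.95 0 0 0 -0.9 0.3"}}

```text
clock: 1.35
position: [0.4442, 0.0606, 0.2563]
tcp_rot: [-0.0, 0.69, 0.724, 0.0]
force: [1.7, 0.9, 0.1]
grip_width: 0.701
grasp_force: 0.0
```

Request:
{"name": "move_arm", "arguments": {"plan": "0.53 -0.95 0 0 0 -0.9 0.3; 0.53 -0.95 0 0 0 -0.9 0.3; 0.53 -0.95 0 0 0 -0.9 0.3; 0.53 -0.95 0 0 0 -0.9 0.3; 0.53 -0.95 0 0 0 -0.9 0.3"}}

```text
clock: 1.77
position: [0.5459, -0.1211, 0.256]
tcp_rot: [-0.0, 0.834, 0.552, -0.0]
force: [0.9, 0.8, 0.8]
grip_width: 0.695
grasp_force: 0.0
```

```bash
cat >> h.py <<'E'
from workcell import arm,vision
def fray(f,u,v):
    K=f["K"];d=np.array([(u-K[0,2])/K[0,0],(v-K[1,2])/K[1,1]]);r=np.hypot(*d);s=np.sinc(r/np.pi)
    R=f["R"];return -R.T@f["t"],R.T@np.array([d[0]*s,d[1]*s,np.cos(r)])
def fz(f,u,v,z):
    o,d=fray(f,u,v);return o+d*(z-o[2])/d[2]
def fproj(f,X):
    c=f["R"]@X+f["t"];th=np.arctan2(np.hypot(c[0],c[1]),c[2]);n=np.hypot(c[0],c[1]);K=f["K"]
    return np.array([K[0,0]*th*c[0]/n+K[0,2],K[1,1]*th*c[1]/n+K[1,2]])
def st():
    s=arm.get_state();print({k:np.round(s[k],4).tolist() for k in("clock","joints","position","tcp_rot","force","grip_width","grasp_force")});return s
E
python3 - <<'E'
from h import *
st();f=vision.grab_frame("wrist");np.savez("w1.npz",**f);cv2.imwrite("pics/w1.png",f["pixels"][:,:,::-1]);print(f["K"].tolist(),(-f["R"].T@f["t"]).round(4),f["R"].round(3).tolist())
E
```

```text
{'clock': 1.7667, 'joints': [-0.1051, 0.4279, 0.4206, 1.6829, -0.1942, 1.0726, -0.0269], 'position': [0.5459, -0.1211, 0.256], 'tcp_rot': [-0.0002, 0.834, 0.5517, -0.0001], 'force': [0.9171, 0.7824, 0.7911], 'grip_width': 0.6952, 'grasp_force': 0.0}
[[371.64829954431775, 0.0, 321.71655299202524], [0.0, 371.64829954431775, 237.55323829358434], [0.0, 0.0, 1.0]] [ 0.577  -0.0457  0.3737] [[0.92, -0.392, -0.001], [-0.372, -0.874, 0.312], [-0.123, -0.286, -0.95]]
```

View pics/w1.png

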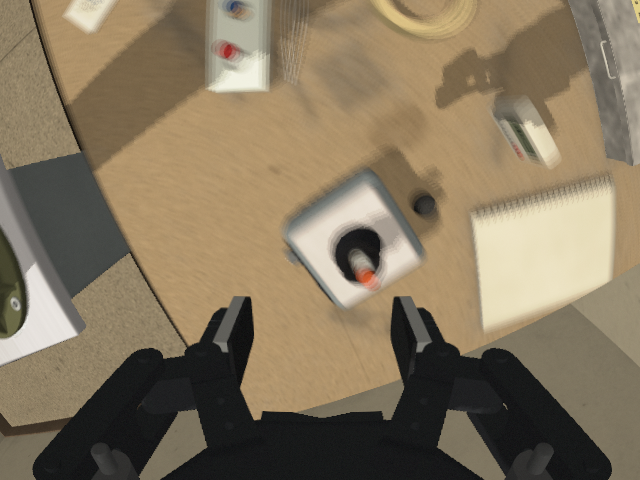

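Request:
{"name": "move_arm", "arguments": {"plan": "0.07 -0.4 -0.5 0 0 0 0.3; 0 0 -0.4 0 0 0 0.4; 0 0 0 0 0 0 0.4; 0 0 0 0 0 0 0.4"}}

```text
clock: 2.15
position: [0.5476, -0.1348, 0.2195]
tcp_rot: [-0.001, 0.833, 0.553, -0.001]
force: [-0.3, 0.5, -0.7]
grip_width: 0.599
grasp_force: 0.0
```

```bash
cat >> h.py <<'E'
def look(n,view=False):
    f=vision.grab_frame("wrist");np.savez(n+".npz",**f);cv2.imwrite(f"pics/{n}.png",f["pixels"][:,:,::-1]);return f
E
python3 - <<'E'
from h import *
s=st();f=look("w2")
p=s["position"]
for n,zs in(("orange",(.126,.128)),):
    uv=fproj(f,np.array([.562,-.159,.126]));b=blob(f,n,(int(uv[0])-60,int(uv[1])-60,int(uv[0])+60,int(uv[1])+60));print(uv,np.round(b,1))
    for z in zs:print(z,fz(f,b[0],b[1],z).round(4))
# collar
g=f["pixels"].max(2);uv=fproj(f,np.array([.559,-.16,.064]));print(uv)
m=np.zeros(g.shape,np.uint8);u,v=uv.astype(int);m[v-50:v+50,u-50:u+50]=(g[v-50:v+50,u-50:u+50]<60)*255
for c in cv2.findContours(m,0,2)[0]:
    if cv2.contourArea(c)>300:
        e=cv2.fitEllipse(c);print(e,fz(f,*e[0],.064).round(4))
E
```

```text
{'clock': 2.15, 'joints': [-0.0691, 0.4703, 0.4077, 1.7232, -0.2158, 0.9953, 0.0197], 'position': [0.5476, -0.1348, 0.2195], 'tcp_rot': [-0.0011, 0.8329, 0.5534, -0.0009], 'force': [-0.2891, 0.4771, -0.6922], 'grip_width': 0.599, 'grasp_force': 0.0}
[359.87817769 281.46544742] [358.4 278.3 377.  349.  369.  267.  289. ]
0.126 [ 0.5619 -0.1566  0.126 ]
0.128 [ 0.5621 -0.1557  0.128 ]
[349.45033702 250.53880651]
((349.6820373535156, 250.59390258789062), (55.49047088623047, 64.61814880371094), 175.25914001464844) [ 0.5592 -0.1601  0.064 ]
```

View pics/w2.png

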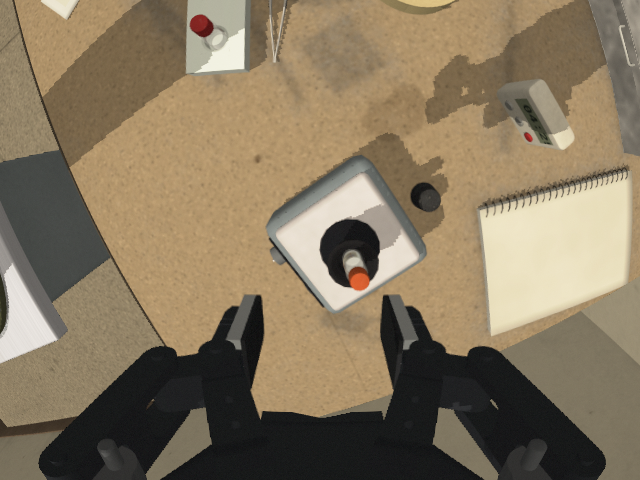

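Request:
{"name": "move_arm", "arguments": {"plan": "0.36 -0.56 -0.3 0 0 0 0.4; 0 0 -0.7 0 0 0 0.4; 0 0 -0.7 0 0 0 0.4; 0 0 -0.5 0 0 0 0.4; 0 0 0 0 0 0 0.4"}}

```text
clock: 2.62
position: [0.5612, -0.156, 0.1297]
tcp_rot: [-0.002, 0.833, 0.554, -0.001]
force: [-0.5, 1.1, 1.2]
grip_width: 0.597
grasp_force: 0.0
```

Run:
```python
from h import *
st();f=look("w3")
b=blob(f,"orange",(250,200,450,420));print(np.round(b,1),fz(f,b[0],b[1],.126))
```

```text
{'clock': 2.6167, 'joints': [0.001, 0.5961, 0.3635, 1.7811, -0.2769, 0.8199, 0.1021], 'position': [0.5612, -0.156, 0.1297], 'tcp_rot': [-0.002, 0.8325, 0.554, -0.0015], 'force': [-0.4816, 1.1329, 1.2334], 'grip_width': 0.5966, 'grasp_force': 0.0}
[ 326.5  341.2 1036.   311.   342.   322.   361. ] [ 0.56177599 -0.15699028  0.126     ]
```

Request:
{"name": "move_arm", "arguments": {"plan": "0.01 -0.02 0 0 0 0 0.7; 0 0 0 0 0 0 1; 0 0 0 0 0 0 1; 0 0 0 0 0 0 1; 0 0 0 0 0 0 1", "squeeze": 30}}

```text
clock: 3.08
position: [0.5638, -0.1587, 0.1335]
tcp_rot: [0.001, 0.833, 0.553, 0.001]
force: [0.4, -1.0, 3.0]
grip_width: 0.142
grasp_force: 29.1
```

Request:
{"name": "move_arm", "arguments": {"plan": "0 0 0.1 0 0 0 1; 0 0 0.3 0 0 0 1; 0 0 0.3 0 0 0 1; 0 0 0 0 0 0 1"}}

```text
clock: 3.42
position: [0.5639, -0.159, 0.1625]
tcp_rot: [0.001, 0.833, 0.553, 0.001]
force: [0.9, -0.4, 0.9]
grip_width: 0.148
grasp_force: 29.3
```

Run:
```python
from h import *
st();f=look("w4")
for n in("side","top"):
    g=vision.grab_frame(n);np.savez(n+"1.npz",**g)
S=g if 0 else dict(np.load("side1.npz"));Q=S["pixels"][120:260,270:410]
cv2.imwrite("pics/c2.png",np.hstack([cv2.resize(Q,(400,400),interpolation=2),cv2.resize(f["pixels"][220:420,220:420],(400,400),interpolation=2)])[:,:,::-1])
```

```text
{'clock': 3.4167, 'joints': [-0.008, 0.5589, 0.3817, 1.7438, -0.2582, 0.8854, 0.0868], 'position': [0.5639, -0.159, 0.1625], 'tcp_rot': [0.0012, 0.833, 0.5533, 0.001], 'force': [0.9399, -0.36, 0.9032], 'grip_width': 0.1475, 'grasp_force': 29.2723}
```

View pics/c2.png

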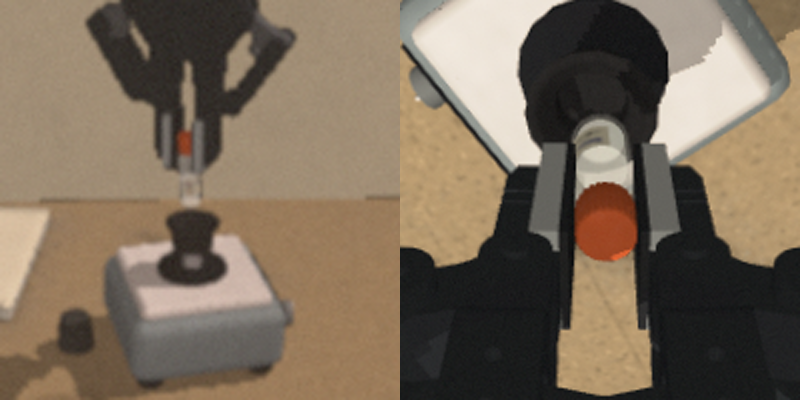

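Run:
```python
from h import *
f=dict(np.load("w4.npz"));S=dict(np.load("side1.npz"))
b=blob(f,"orange",(250,200,450,420));print(np.round(b,1));cs=blob(S,"orange",(300,130,370,200));print(np.round(cs,1))
print("cap tri",tri([fray(f,*b[:2]),ray(S,*cs[:2])]).round(4))
# side vial bottom: crop px ~ (190,200)/400*140 + (270,120)
print("bot side",onz(S,270+190*.35,120+203*.35,.111).round(4))
for v in(280,285,290,295):print("bot wrist",v,fz(f,321,v,.111).round(4))
o=f["pixels"][255:345:3,321];print(o.tolist())
```

```text
[322.4 330.8 985.  307.  338.  311.  349. ]
[334.1 169.3  24.  332.  336.  166.  172. ]
cap tri [ 0.5646 -0.1566  0.1558]
bot side [ 0.56  -0.158  0.111]
bot wrist 280 [ 0.5642 -0.1551  0.111 ]
bot wrist 285 [ 0.5632 -0.1577  0.111 ]
bot wrist 290 [ 0.5621 -0.1602  0.111 ]
bot wrist 295 [ 0.561  -0.1629  0.111 ]
[[35, 36, 34], [42, 38, 38], [40, 37, 35], [45, 41, 39], [41, 38, 37], [41, 40, 36], [40, 37, 36], [40, 37, 36], [110, 107, 97], [166, 162, 149], [133, 125, 106], [128, 121, 104], [129, 122, 105], [211, 206, 188], [210, 207, 188], [205, 201, 184], [175, 169, 154], [197, 192, 175], [208, 200, 185], [103, 45, 21], [108, 48, 24], [112, 48, 23], [117, 53, 25], [135, 60, 32], [164, 77, 44], [160, 70, 35], [159, 71, 35], [158, 67, 33], [157, 69, 34], [158, 71, 35]]
```

Request:
{"name": "move_arm", "arguments": {"plan": "0 0.4 0.1 0.3 -0.12 0 1; 0 0.9 0 0.57 -0.25 0 1; 0 0.95 0 0 0 0 1; 0 0.95 0 0 0 0 1; 0 0.95 0 0 0 0 1"}}

```text
clock: 3.98
position: [0.5621, 0.0095, 0.164]
tcp_rot: [-0.027, 0.832, 0.552, 0.04]
force: [0.3, -0.1, -0.6]
grip_width: 0.144
grasp_force: 29.3
```

Request:
{"name": "move_arm", "arguments": {"plan": "0 0.95 0 0 0 0 1; -0.05 0.95 0 0 0 0 1; -0.05 0.9 0 0 0 0 1; 0 0.4 0 0 0 0 1; 0 0 0 0 0 0 1"}}

```text
clock: 4.4
position: [0.5572, 0.1427, 0.1636]
tcp_rot: [-0.029, 0.83, 0.556, 0.04]
force: [-0.9, 0.1, 0.2]
grip_width: 0.147
grasp_force: 29.3
```

Run:
```python
from h import *
st();f=look("w5");S=vision.grab_frame("side");np.savez("side2.npz",**S)
b=blob(f,"orange",(250,200,450,420));print(np.round(b,1));cs=blob(S,"orange",(280,150,400,320));print(np.round(cs,1))
print("cap tri",tri([fray(f,*b[:2]),ray(S,*cs[:2])]).round(4))
print("well px",fproj(f,np.array([.5612,.1342,.024])))
P=f["pixels"][140:440,220:420];Q=S["pixels"][200:350,280:430]
cv2.imwrite("pics/c3.png",np.hstack([cv2.resize(P,(400,600),interpolation=2),cv2.copyMakeBorder(cv2.resize(Q,(400,400),interpolation=2),0,200,0,0,0)])[:,:,::-1])
```

```text
{'clock': 4.4, 'joints': [-0.4623, 0.515, 0.329, 1.8167, -0.3394, 0.8117, -0.3352], 'position': [0.5572, 0.1427, 0.1636], 'tcp_rot': [-0.0285, 0.8297, 0.5561, 0.0396], 'force': [-0.885, 0.0534, 0.2066], 'grip_width': 0.147, 'grasp_force': 29.2998}
[322.7 331.6 990.  307.  344.  312.  415. ]
[349.8 269.1  90.  342.  367.  262.  281. ]
cap tri [0.5552 0.1439 0.155 ]
well px [332.98806187 260.08123227]
```

View pics/c3.png

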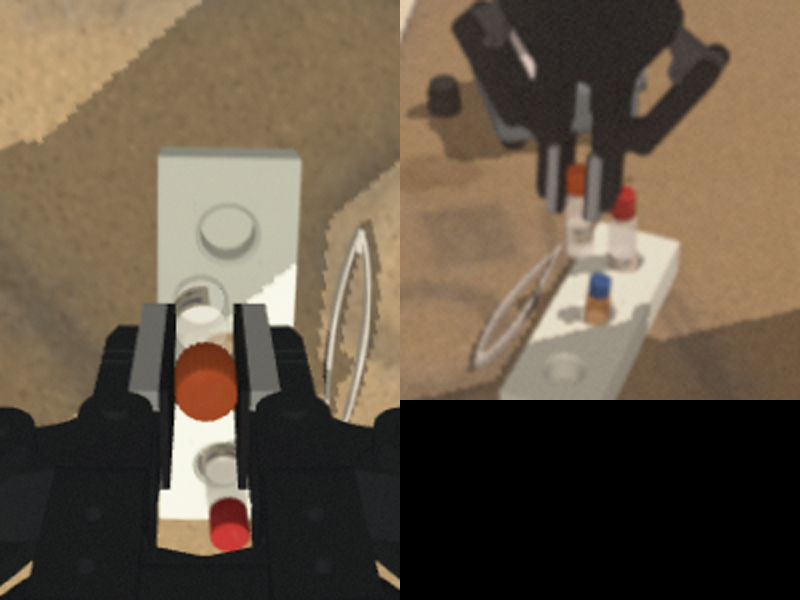

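Run:
```python
from h import *
f=dict(np.load("w5.npz"));S=dict(np.load("side2.npz"))
e=fz(f,321,278,.112);print("well",fz(f,334,255,.024).round(4),fz(f,334,258,.024).round(4),"bottom centre",(e-np.array([.392,.92,0])*.007).round(4))
b=blob(f,"orange",(250,200,450,355));cs=blob(S,"orange",(340,255,360,276));print(np.round(cs,1),"cap",tri([fray(f,*b[:2]),ray(S,*cs[:2])]).round(4),fz(f,*b[:2],.156))
print("side bottom",onz(S,280+178*.375,200+245*.375,.112).round(4),"side well",onz(S,280+565*.375-150,200+370*.375,.024).round(4))
b=blob(f,"red",(310,380,350,420));print("red cap",np.round(b,1),fz(f,*b[:2],.067).round(4))
```

```text
well [0.5633 0.1375 0.024 ] [0.5625 0.1354 0.024 ] bottom centre [0.5568 0.1457 0.112 ]
[345.3 266.7  68.  342.  348.  262.  272. ] cap [0.5592 0.1485 0.1631] [0.55753954 0.14513319 0.156     ]
side bottom [0.5557 0.1364 0.112 ] side well [0.5606 0.1354 0.024 ]
red cap [334.2 402.2 413.  325.  344.  389.  415. ] [0.5253 0.0444 0.067 ]
```

Request:
{"name": "move_arm", "arguments": {"plan": "0.14 -0.24 -0.4 0 0 0 1; 0 0 -0.7 0 0 0 1; 0 0 -0.6 0 0 0 1; 0 0 -0.2 0 0 0 1; 0 0 0 0 0 0 1"}}

```text
clock: 4.92
position: [0.5632, 0.1242, 0.0864]
tcp_rot: [-0.027, 0.833, 0.552, 0.037]
force: [0.5, 0.6, 0.0]
grip_width: 0.143
grasp_force: 29.3
```

Run:
```python
from h import *
st();f=look("w6");S=vision.grab_frame("side");np.savez("side3.npz",**S)
P=f["pixels"][180:380,240:400]
cv2.imwrite("pics/c4.png",np.hstack([cv2.resize(P,(400,500),interpolation=2),cv2.resize(S["pixels"][240:365,290:390],(400,500),interpolation=2)])[:,:,::-1])
```

```text
{'clock': 4.9167, 'joints': [-0.3924, 0.6179, 0.2767, 1.8854, -0.4014, 0.6481, -0.2488], 'position': [0.5632, 0.1242, 0.0864], 'tcp_rot': [-0.0267, 0.8328, 0.5517, 0.0374], 'force': [0.5018, 0.6083, 0.0482], 'grip_width': 0.1432, 'grasp_force': 29.2984}
```

View pics/c4.png

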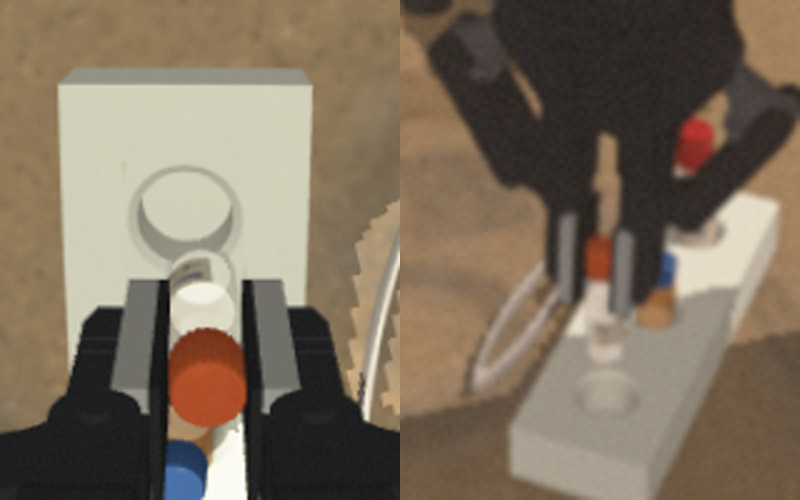

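Run:
```python
from h import *
f=dict(np.load("w6.npz"));e=fz(f,321,280,.0345)
print("well",fz(f,314.4,266.4,.024).round(4),"bot",(e-np.array([.392,.92,0])*.007).round(4))
st()
```

```text
well [0.5633 0.1373 0.024 ] bot [0.5623 0.1259 0.0345]
{'clock': 5.0167, 'joints': [-0.3938, 0.6148, 0.2777, 1.8824, -0.4007, 0.6495, -0.2495], 'position': [0.565, 0.125, 0.0889], 'tcp_rot': [-0.0259, 0.8324, 0.5521, 0.0396], 'force': [-0.1733, 0.4067, 0.2743], 'grip_width': 0.1442, 'grasp_force': 29.3008}
```

Request:
{"name": "move_arm", "arguments": {"plan": "0 0.25 0 0 0 0 1; 0 0 0 0 0 0 1; 0 0 0 0 0 0 1; 0 0 0 0 0 0 1"}}

```text
clock: 5.35
position: [0.5649, 0.1365, 0.0891]
tcp_rot: [-0.026, 0.832, 0.553, 0.04]
force: [0.1, -0.3, -0.6]
grip_width: 0.146
grasp_force: 29.3
```

Run:
```python
from h import *
st();f=look("w7");st()
P=f["pixels"][180:380,240:400]
cv2.imwrite("pics/c5.png",cv2.resize(P,(480,600),interpolation=2)[:,:,::-1])
```

```text
{'clock': 5.35, 'joints': [-0.4145, 0.6166, 0.2795, 1.8778, -0.4017, 0.6501, -0.2663], 'position': [0.5649, 0.1365, 0.0891], 'tcp_rot': [-0.0258, 0.8317, 0.5532, 0.0401], 'force': [0.1364, -0.2575, -0.5575], 'grip_width': 0.1464, 'grasp_force': 29.3025}
{'clock': 5.4, 'joints': [-0.4141, 0.6169, 0.2796, 1.878, -0.4017, 0.65, -0.2662], 'position': [0.5648, 0.1362, 0.0889], 'tcp_rot': [-0.0258, 0.8318, 0.553, 0.0399], 'force': [0.5523, 0.0678, -0.3466], 'grip_width': 0.148, 'grasp_force': 29.3025}
```

View pics/c5.png

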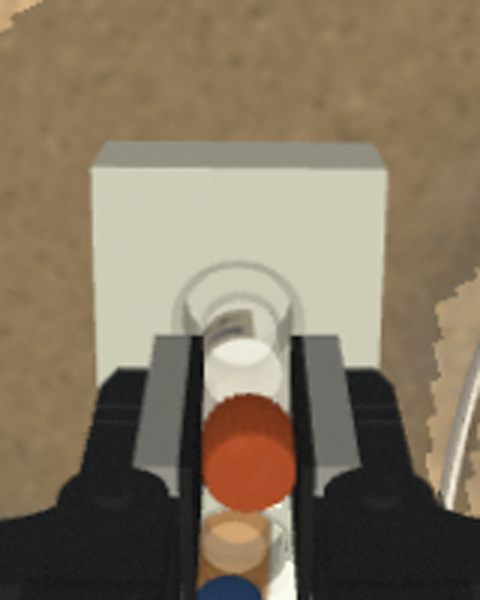

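Run:
```python
from h import *
f=dict(np.load("w7.npz"));n=np.array([.392,.92,0])
print("well",(fz(f,319.8,266.7,.024)-n*.0113).round(4),"bot",(fz(f,321,277.7,.037)-n*.007).round(4))
```

```text
well [0.563  0.1372 0.024 ] bot [0.5646 0.1393 0.037 ]
```

Request:
{"name": "move_arm", "arguments": {"plan": "-0.04 -0.05 0 0 0 0 1; 0 0 -0.2 0 0 0 1; 0 0 -0.2 0 0 0 1; 0 0 -0.1 0 0 0 1; 0 0 0 0 0 0 1"}}

```text
clock: 5.82
position: [0.5621, 0.1337, 0.0666]
tcp_rot: [-0.026, 0.832, 0.553, 0.038]
force: [-1.2, 0.4, -0.0]
grip_width: 0.145
grasp_force: 29.3
```

Request:
{"name": "move_arm", "arguments": {"plan": "0 0 -0.07 0 0 0 1; 0 0 -0.04 0 0 0 1; 0 0 0 0 0 0 1; 0 0 0 0 0 0 1"}}

```text
clock: 6.15
position: [0.563, 0.1339, 0.0639]
tcp_rot: [-0.026, 0.832, 0.553, 0.039]
force: [0.2, -0.1, 0.1]
grip_width: 0.147
grasp_force: 29.3
```

No contact yet; continue down in small steps.

Request:
{"name": "move_arm", "arguments": {"plan": "0 0 -0.05 0 0 0 1; 0 0 0 0 0 0 1; 0 0 -0.05 0 0 0 1; 0 0 0 0 0 0 1; 0 0 0 0 0 0 1"}}

```text
clock: 6.57
position: [0.5629, 0.1339, 0.0598]
tcp_rot: [-0.026, 0.832, 0.553, 0.039]
force: [0.1, 0.3, 0.1]
grip_width: 0.145
grasp_force: 29.3
```

Request:
{"name": "move_arm", "arguments": {"plan": "0 0 -0.03 0 0 0 1; 0 0 0 0 0 0 1; 0 0 0 0 0 0 1"}}

```text
clock: 6.82
position: [0.5632, 0.134, 0.0593]
tcp_rot: [-0.026, 0.832, 0.553, 0.04]
force: [-1.5, -0.0, 4.9]
grip_width: 0.144
grasp_force: 30.3
```

Request:
{"name": "move_arm", "arguments": {"plan": "0 0 0.02 0 0 0 1; 0 0 0 0 0 0 0.82; 0 0 0 0 0 0 0.75; 0 0 0.1 0 0 0 0.6; 0 0 0 0 0 0 0.5"}}

```text
clock: 7.23
position: [0.5632, 0.1339, 0.064]
tcp_rot: [-0.026, 0.832, 0.553, 0.04]
force: [0.2, 0.7, -0.2]
grip_width: 0.496
grasp_force: 0.0
```

Request:
{"name": "move_arm", "arguments": {"plan": "0 0 0.3 0 0 0 0.4; 0 0 0.9 -0.57 0.25 0 0.4; 0 0 0.9 -0.3 0.12 0 0.4; 0 0 0.3 0 0 0 0.4; 0 0 0 0 0 0 0.4"}}

```text
clock: 7.65
position: [0.5651, 0.1348, 0.1631]
tcp_rot: [0.001, 0.833, 0.554, 0.003]
force: [0.6, 0.0, -0.0]
grip_width: 0.599
grasp_force: 0.0
```

Run:
```python
from h import *
s=st();f=look("w8")
for n,z,p in(("orange",.051,(.563,.1355)),("red",.067,(.5247,.0436))):
    uv=fproj(f,np.array([*p,z])).astype(int);b=blob(f,n,(max(0,uv[0]-35),uv[1]-35,uv[0]+35,min(479,uv[1]+35)));print(n,uv,np.round(b,1),fz(f,b[0],b[1],z).round(4))
T=vision.grab_frame("top");S=vision.grab_frame("side");np.savez("top4.npz",**T);np.savez("side4.npz",**S)
b=blob(S,"orange",(330,310,356,345));print("side orange",np.round(b,1),onz(S,b[0],b[1],.051).round(4))
```

```text
{'clock': 7.65, 'joints': [-0.537, 0.5541, 0.4102, 1.7595, -0.2765, 0.8784, -0.4016], 'position': [0.5651, 0.1348, 0.1631], 'tcp_rot': [0.0012, 0.8326, 0.5539, 0.003], 'force': [0.6185, 0.0025, -0.0205], 'grip_width': 0.5995, 'grasp_force': 0.0}
orange [319 247] [316.7 241.  275.  308.  325.  231.  250. ] [0.5633 0.1403 0.051 ]
red [319 381] [319.3 380.  424.  311.  328.  367.  393. ] [0.5252 0.0456 0.067 ]
side orange [340.6 325.8  49.  338.  343.  322.  330. ] [0.563  0.1371 0.051 ]
```

Request:
{"name": "move_arm", "arguments": {"plan": "-0.33 -0.75 0 0 0 0 0.4; -0.33 -0.75 0 0 0 0 0.4; -0.33 -0.75 -0.2 0 0 0 0.4; 0 0 -0.3 0 0 0 0.4; 0 0 0 0 0 0 0.4"}}

```text
clock: 8.22
position: [0.5209, 0.0415, 0.137]
tcp_rot: [-0.001, 0.834, 0.551, -0.002]
force: [-1.0, 0.3, -0.6]
grip_width: 0.594
grasp_force: 0.0
```

Request:
{"name": "move_arm", "arguments": {"plan": "0 0 0 0 0 0 0.4; 0 0 0 0 0 0 0.4"}}

```text
clock: 8.38
position: [0.5235, 0.0447, 0.1391]
tcp_rot: [-0.0, 0.833, 0.554, -0.0]
force: [0.7, 0.2, 0.3]
grip_width: 0.6
grasp_force: 0.0
```

Run:
```python
from h import *
s=st();f=look("w9");uv=fproj(f,np.array([.525,.0445,.067])).astype(int)
b=blob(f,"red",(uv[0]-50,uv[1]-50,uv[0]+50,uv[1]+50));print(uv,np.round(b,1),fz(f,b[0],b[1],.067).round(4))
```

```text
{'clock': 8.3833, 'joints': [-0.3974, 0.5136, 0.3974, 1.9245, -0.2808, 0.7583, -0.2375], 'position': [0.5235, 0.0447, 0.1391], 'tcp_rot': [-0.0004, 0.8327, 0.5537, -0.0003], 'force': [0.6686, 0.1751, 0.3369], 'grip_width': 0.5995, 'grasp_force': 0.0}
[326 269] [326.3 269.1 692.  314.  339.  253.  285. ] [0.5252 0.045  0.067 ]
```

Request:
{"name": "move_arm", "arguments": {"plan": "0.04 0 -0.4 0 0 0 0.4; 0 0 -0.6 0 0 0 0.4; 0 0 -0.6 0 0 0 0.4; 0 0 -0.3 0 0 0 0.4; 0 0 0 0 0 0 0.4"}}

```text
clock: 8.85
position: [0.5239, 0.0449, 0.0612]
tcp_rot: [-0.001, 0.832, 0.554, -0.002]
force: [0.1, 0.4, 0.3]
grip_width: 0.603
grasp_force: 0.0
```

Request:
{"name": "move_arm", "arguments": {"plan": "0 0 0 0 0 0 0.4; 0 0 0 0 0 0 0.4"}}

```text
clock: 9.02
position: [0.5258, 0.0443, 0.0643]
tcp_rot: [0.0, 0.833, 0.554, 0.001]
force: [0.6, -0.2, 0.0]
grip_width: 0.597
grasp_force: 0.0
```

Run:
```python
from h import *
s=st();f=look("w10");uv=fproj(f,np.array([.525,.0445,.067])).astype(int)
b=blob(f,"red",(uv[0]-60,uv[1]-60,uv[0]+60,uv[1]+60));print(uv,np.round(b,1),fz(f,b[0],b[1],.067).round(4))
```

```text
{'clock': 9.0167, 'joints': [-0.346, 0.6219, 0.3302, 1.9901, -0.3505, 0.5829, -0.1757], 'position': [0.5258, 0.0443, 0.0643], 'tcp_rot': [0.0003, 0.8328, 0.5536, 0.0006], 'force': [0.6252, -0.214, 0.0373], 'grip_width': 0.5973, 'grasp_force': 0.0}
[322 349] [ 322.4  348.4 1735.   304.   342.   322.   374. ] [0.5252 0.0449 0.067 ]
```

Request:
{"name": "move_arm", "arguments": {"plan": "0 0 -0.03 0 0 0 0.6; 0 0 0 0 0 0 0.75; 0 0 0 0 0 0 1; 0 0 0 0 0 0 1; 0 0 0 0 0 0 1", "squeeze": 50}}

```text
clock: 9.48
position: [0.5249, 0.0442, 0.063]
tcp_rot: [-0.0, 0.833, 0.553, 0.0]
force: [-1.1, 1.0, 6.7]
grip_width: 0.176
grasp_force: 48.6
```

Request:
{"name": "move_arm", "arguments": {"plan": "0 0 0 0 0 0 1; 0 0 0.3 0 0 0 1; 0 0 0.9 0 0 0 1; 0 0 0.9 0 0 0 1; 0 0 0.3 0 0 0 1"}}

```text
clock: 9.9
position: [0.5267, 0.0434, 0.1627]
tcp_rot: [0.001, 0.833, 0.553, 0.002]
force: [1.8, -0.5, -0.1]
grip_width: 0.175
grasp_force: 49.0
```

Request:
{"name": "move_arm", "arguments": {"plan": "0 0 0.4 0 0 0 1; 0 0 0 0 0 0 1; 0 0 0 0 0 0 1; 0 0 0 0 0 0 1"}}

```text
clock: 10.23
position: [0.5245, 0.044, 0.1737]
tcp_rot: [-0.0, 0.833, 0.553, -0.0]
force: [0.3, 0.3, 0.2]
grip_width: 0.171
grasp_force: 49.0
```

Run:
```python
from h import *
s=st();f=look("w11");S=vision.grab_frame("side");np.savez("side5.npz",**S)
b=blob(f,"red",(270,280,380,420));c=blob(S,"red",(300,150,420,300));print(np.round(b,1),np.round(c,1),tri([fray(f,*b[:2]),ray(S,*c[:2])]).round(4))
A=cv2.resize(f["pixels"][200:400,240:400],(400,500),interpolation=2);B=cv2.resize(S["pixels"][200:350,300:420],(400,500),interpolation=2)
cv2.imwrite("pics/c6.png",np.hstack([A,B])[:,:,::-1])
```

```text
{'clock': 10.2333, 'joints': [-0.4184, 0.4713, 0.4261, 1.8815, -0.2544, 0.8426, -0.2606], 'position': [0.5245, 0.044, 0.1737], 'tcp_rot': [-0.0003, 0.8329, 0.5534, -0.0003], 'force': [0.2501, 0.2649, 0.2482], 'grip_width': 0.1714, 'grasp_force': 48.9717}
[ 322.6  349.1 1815.   303.   343.   322.   375. ] [366.2 214.6 100.  362.  371.  209.  221. ] [0.5251 0.0467 0.18  ]
```

View pics/c6.png

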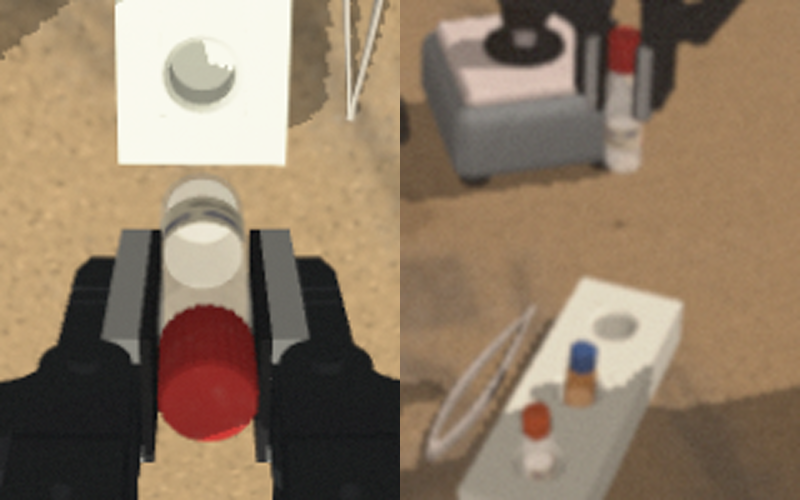

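Run:
```python
from h import *
f=dict(np.load("w11.npz"));n=np.array([.392,.92,0])
print((fz(f,321.2,271.2,.1177)-n*.0085).round(4),fz(f,322.6,349.1,.1777).round(4))
S=dict(np.load("side5.npz"))
# side view: cap and bottom mid, pixels
sx,sy=120/400,150/500
print(onz(S,300+623*sx-120,200+50*sy,.1777).round(4),onz(S,300+622*sx-120,200+163*sy,.1177).round(4))
```

```text
[0.5226 0.0428 0.1177] [0.5243 0.0452 0.1777]
[0.5239 0.0441 0.1777] [0.5214 0.0422 0.1177]
```

Request:
{"name": "move_arm", "arguments": {"plan": "0.15 -0.85 0 0.28 -0.12 0 1; 0.15 -0.85 0 0 0 0 1; 0.15 -0.85 0 0 0 0 1; 0.15 -0.85 0 0 0 0 1; 0.15 -0.85 0 0 0 0 1"}}

```text
clock: 10.75
position: [0.5546, -0.1276, 0.1732]
tcp_rot: [-0.009, 0.833, 0.553, 0.012]
force: [1.2, -1.1, 0.1]
grip_width: 0.175
grasp_force: 49.0
```

Request:
{"name": "move_arm", "arguments": {"plan": "0.14 -0.85 0 0 0 0 1; 0 0 0 0 0 0 1; 0 0 0 0 0 0 1; 0 0 0 0 0 0 1; 0 0 0 0 0 0 1"}}

```text
clock: 11.17
position: [0.5604, -0.1585, 0.1735]
tcp_rot: [-0.009, 0.832, 0.554, 0.013]
force: [0.2, 0.4, -0.4]
grip_width: 0.17
grasp_force: 49.0
```

Run:
```python
from h import *
s=st();f=look("w12");n=np.array([.392,.92,0])
S=vision.grab_frame("side");T=vision.grab_frame("top");np.savez("side6.npz",**S);np.savez("top6.npz",**T)
b=blob(f,"red",(270,280,380,420));c=blob(S,"red",(300,100,420,230));print(np.round(b,1),np.round(c,1),tri([fray(f,*b[:2]),ray(S,*c[:2])]).round(4),fz(f,*b[:2],.1777).round(4))
print((fz(f,321.2,271.2,.1177)-n*.0085).round(4))
g=f["pixels"].max(2);m=(g>110).astype(np.uint8);print("".join("#" if x<60 else "+" if x<120 else "." for x in g[200:300:2,321]))
# collar black blob above tube
k=np.zeros(g.shape,np.uint8);k[180:300,260:390]=(g[180:300,260:390]<60)*255
for c in cv2.findContours(k,0,2)[0]:
    if cv2.contourArea(c)>300: print(cv2.boundingRect(c),cv2.contourArea(c))
print(fproj(f,np.array([.5592,-.16,.096])),fproj(f,np.array([.5592,-.16,.064])))
for r in range(180,300,6):print(r,"".join("#" if x<60 else "+" if x<120 else "." for x in g[r,255:390:2]))
```

```text
{'clock': 11.1667, 'joints': [0.0002, 0.5438, 0.3958, 1.7393, -0.2944, 0.9147, 0.1301], 'position': [0.5604, -0.1585, 0.1735], 'tcp_rot': [-0.0093, 0.8324, 0.554, 0.0125], 'force': [0.1922, 0.4306, -0.4052], 'grip_width': 0.17, 'grasp_force': 48.9907}
[ 322.6  349.  1808.   303.   343.   322.   375. ] [336.1 156.8  51.  333.  340.  153.  162. ] [ 0.5613 -0.1556  0.1803] [ 0.5602 -0.1573  0.1777]
[ 0.559  -0.1581  0.1177]
.........+#########################+....++........
(288, 218, 70, 82) 3571.0
[322.79247347 273.86404712] [322.75204279 255.5493461 ]
180 .............++++.................................++++++++..........
186 .........+++++......................................++++++++........
192 .....++++.............................................++++++++......
198 .+++....................................................++++++++....
204 +.........................................................++++++++..
210 .............................................................+++++++
216 ...............................................................+++++
222 .........................+#
[... 217 characters left out ...]
##########################.................
246 ................+###################################................
252 ................+###################################................
258 .................###################################................
264 ..................#################################.................
270 ..................+###########+++++++#############..................
276 .#+................#######+............+#########+..................
282 ...+#...............#####+.....+.+.+++..+#######+...................
288 ......#+..............##+..++.........++.+#####.....................
294 ........+#.......++++++##+...............+###++++++.................
```

Run:
```python
from h import *
f=dict(np.load("w12.npz"));n=np.array([.392,.92,0])
print((fz(f,323,218.5,.064)-n*.024).round(4),((fz(f,287.5,252,.064)+fz(f,358,252,.064))/2).round(4))
```

```text
[ 0.5595 -0.1592  0.064 ] [ 0.5601 -0.1578  0.064 ]
```

Request:
{"name": "move_arm", "arguments": {"plan": "0.01 -0.035 -0.2 0 0 0 1; 0 0 -0.3 0 0 0 1; 0 0 -0.2 0 0 0 1; 0 0 0 0 0 0 1; 0 0 0 0 0 0 1"}}

```text
clock: 11.73
position: [0.5606, -0.1612, 0.1457]
tcp_rot: [-0.009, 0.833, 0.553, 0.012]
force: [0.4, 0.9, -1.0]
grip_width: 0.173
grasp_force: 49.0
```

Request:
{"name": "move_arm", "arguments": {"plan": "0 0 -0.06 0 0 0 1; 0 0 0 0 0 0 1; 0 0 -0.04 0 0 0 1; 0 0 0 0 0 0 1; 0 0 0 0 0 0 1"}}

```text
clock: 12.15
position: [0.5611, -0.1615, 0.1424]
tcp_rot: [-0.008, 0.833, 0.553, 0.013]
force: [-0.9, 0.0, 0.5]
grip_width: 0.171
grasp_force: 49.0
```

Request:
{"name": "move_arm", "arguments": {"plan": "0 0 -0.05 0 0 0 1; 0 0 0 0 0 0 1; 0 0 0 0 0 0 1; 0 0 0 0 0 0 1"}}

```text
clock: 12.48
position: [0.561, -0.1615, 0.1403]
tcp_rot: [-0.008, 0.833, 0.553, 0.013]
force: [0.4, -0.9, -0.5]
grip_width: 0.176
grasp_force: 49.0
```

Request:
{"name": "move_arm", "arguments": {"plan": "0 0 -0.05 0 0 0 1; 0 0 0 0 0 0 1; 0 0 0 0 0 0 1; 0 0 0 0 0 0 1"}}

```text
clock: 12.82
position: [0.5611, -0.1616, 0.1383]
tcp_rot: [-0.008, 0.833, 0.553, 0.013]
force: [0.6, -0.8, -0.3]
grip_width: 0.171
grasp_force: 49.0
```

Request:
{"name": "move_arm", "arguments": {"plan": "0 0 -0.04 0 0 0 1; 0 0 0 0 0 0 1; 0 0 0 0 0 0 1; 0 0 0 0 0 0 1"}}

```text
clock: 13.15
position: [0.5611, -0.1616, 0.1368]
tcp_rot: [-0.008, 0.833, 0.553, 0.013]
force: [0.7, -0.1, 2.5]
grip_width: 0.173
grasp_force: 49.3
```

Request:
{"name": "move_arm", "arguments": {"plan": "0 0 -0.04 0 0 0 1; 0 0 0 0 0 0 1; 0 0 -0.04 0 0 0 1; 0 0 0 0 0 0 1; 0 0 0 0 0 0 1"}}

```text
clock: 13.57
position: [0.5611, -0.1616, 0.1336]
tcp_rot: [-0.008, 0.833, 0.553, 0.013]
force: [0.2, -0.6, 3.9]
grip_width: 0.177
grasp_force: 49.6
```

```bash
cat >> h.py <<'E'
def avg(k=6):
    L=[]
    for _ in range(k):
        vision.grab_frame("top");s=arm.get_state();L.append(np.r_[s["position"],s["force"],s["grasp_force"]])
    print(s["clock"],np.mean(L,0).round(4),np.std(L,0).round(4))
E
python3 -c "
from h import *
avg()"
```

```text
13.8667 [ 0.5611 -0.1615  0.1336  0.1261 -0.2865  4.4163 49.6258] [0.     0.     0.     0.3593 0.401  0.4121 0.0024]
```

Request:
{"name": "move_arm", "arguments": {"plan": "0 0 -0.03 0 0 0 1; 0 0 0 0 0 0 1; 0 0 -0.03 0 0 0 1; 0 0 0 0 0 0 1; 0 0 0 0 0 0 1"}}

```text
clock: 14.28
position: [0.5611, -0.1616, 0.1313]
tcp_rot: [-0.008, 0.833, 0.553, 0.013]
force: [0.7, -0.1, 5.9]
grip_width: 0.172
grasp_force: 49.8
```

Run:
```python
from h import *
avg(8);s=st();f=look("w13");S=vision.grab_frame("side");np.savez("side7.npz",**S)
b=blob(f,"red",(270,280,380,420));c=blob(S,"red",(300,120,420,230));print(np.round(b,1),np.round(c,1),tri([fray(f,*b[:2]),ray(S,*c[:2])]).round(4))
cv2.imwrite("pics/c7.png",cv2.resize(S["pixels"][130:250,280:400],(600,600),interpolation=2)[:,:,::-1])
```

```text
14.6833 [ 0.5611 -0.1616  0.1313 -0.3082  0.2044  5.9905 49.8487] [0.000e+00 0.000e+00 0.000e+00 4.726e-01 4.227e-01 4.041e-01 3.000e-04]
{'clock': 14.6833, 'joints': [0.0212, 0.5935, 0.3725, 1.7838, -0.3246, 0.8209, 0.1613], 'position': [0.5612, -0.1615, 0.1313], 'tcp_rot': [-0.0082, 0.8328, 0.5533, 0.0129], 'force': [-0.6943, 0.2335, 6.0967], 'grip_width': 0.1758, 'grasp_force': 49.8489}
[ 322.6  349.1 1814.   303.   343.   322.   375. ] [335.7 177.5  47.  333.  339.  174.  182. ] [ 0.5617 -0.1587  0.1383]
```

Request:
{"name": "move_arm", "arguments": {"plan": "0 0 0 0 0 0 1; 0 0 0 0 0 0 1; 0 0 0 0 0 0 1; 0 0 0 0 0 0 1; 0 0 0 0 0 0 1"}}

```text
clock: 15.2
position: [0.5611, -0.1615, 0.1313]
tcp_rot: [-0.008, 0.833, 0.553, 0.013]
force: [0.3, 0.1, 6.1]
grip_width: 0.171
grasp_force: 49.8
```

Request:
{"name": "move_arm", "arguments": {"plan": "0 0 0 0 0 0 1; 0 0 0 0 0 0 1; 0 0 0 0 0 0 1; 0 0 0 0 0 0 1; 0 0 0 0 0 0 1"}}

```text
clock: 15.62
position: [0.5611, -0.1615, 0.1313]
tcp_rot: [-0.008, 0.833, 0.553, 0.013]
force: [-0.0, -0.1, 5.6]
grip_width: 0.174
grasp_force: 49.8
```

Request:
{"name": "move_arm", "arguments": {"plan": "0 0 0 0 0 0 1; 0 0 0 0 0 0 1; 0 0 0 0 0 0 1; 0 0 0 0 0 0 1; 0 0 0 0 0 0 1"}}

```text
clock: 16.03
position: [0.5611, -0.1615, 0.1313]
tcp_rot: [-0.008, 0.833, 0.553, 0.013]
force: [0.6, 0.5, 6.0]
grip_width: 0.172
grasp_force: 49.8
```

Request:
{"name": "move_arm", "arguments": {"plan": "0 0 0 0 0 0 1; 0 0 0 0 0 0 1; 0 0 0 0 0 0 1; 0 0 0 0 0 0 1; 0 0 0 0 0 0 1"}}

```text
clock: 16.45
position: [0.5611, -0.1615, 0.1313]
tcp_rot: [-0.008, 0.833, 0.553, 0.013]
force: [-0.3, -0.8, 7.3]
grip_width: 0.173
grasp_force: 49.8
```

Request:
{"name": "move_arm", "arguments": {"plan": "0 0 0 0 0 0 1; 0 0 0 0 0 0 1; 0 0 0 0 0 0 1; 0 0 0 0 0 0 1; 0 0 0 0 0 0 1"}}

```text
clock: 16.87
position: [0.5611, -0.1616, 0.1313]
tcp_rot: [-0.008, 0.833, 0.553, 0.013]
force: [0.3, 0.4, 5.5]
grip_width: 0.171
grasp_force: 49.8
```

Request:
{"name": "move_arm", "arguments": {"plan": "0 0 0 0 0 0 1; 0 0 0 0 0 0 1; 0 0 0 0 0 0 1; 0 0 0 0 0 0 1; 0 0 0 0 0 0 1"}}

```text
clock: 17.28
position: [0.5611, -0.1615, 0.1313]
tcp_rot: [-0.008, 0.833, 0.553, 0.013]
force: [0.0, -0.4, 5.7]
grip_width: 0.168
grasp_force: 49.8
```

Request:
{"name": "move_arm", "arguments": {"plan": "0 0 0 0 0 0 1; 0 0 0 0 0 0 1; 0 0 0 0 0 0 1; 0 0 0 0 0 0 1; 0 0 0 0 0 0 1"}}

```text
clock: 17.7
position: [0.5611, -0.1616, 0.1313]
tcp_rot: [-0.008, 0.833, 0.553, 0.013]
force: [0.2, 0.2, 6.1]
grip_width: 0.178
grasp_force: 49.8
```

Request:
{"name": "move_arm", "arguments": {"plan": "0 0 0 0 0 0 1; 0 0 0 0 0 0 1; 0 0 0 0 0 0 1; 0 0 0 0 0 0 1; 0 0 0 0 0 0 1"}}

```text
clock: 18.12
position: [0.5611, -0.1615, 0.1313]
tcp_rot: [-0.008, 0.833, 0.553, 0.013]
force: [-0.7, 0.4, 6.4]
grip_width: 0.18
grasp_force: 49.8
```

Held for 3.8 s at about 6 N, steady; handing in.

```bash
python3 -c "
from workcell import arm
print(arm.close_job())"
```

```text
the job is handed in; nothing more can be done
None
```

The vial now stands in the rack's empty well, and the tallest tube is in the mixer cup, pressed down about 6 mm (estimated from force and height). It was held there 3.8 s and is still gripped; the job was handed in at about 18 s of the 51 s.

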